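Close up the hammersmith's tool case

TASK

Close up the tool case for transport: first push the upright retaining flap down flat over the hammer while the lid is still open, then push the lid over until it is fully shut, and move clear. Only push with the fingers: do not pinch the flap or the lid, do not pick anything up, and leave the tools in the case and the things around it where they are.

Things in the scene. Friction and masses are not known exactly. Their poses are not given: they have to be found in the camera images.
- case: Grey sheet-metal tool case, open top, 300 x 220 x 75 mm (its x, y, z), walls 4 mm, fixed to the bench; bar handles stick out 26 mm from its two short ends, 45 mm up. Origin at the centre of its underside; z up, x along its long side. The lid is hinged along its whole +y rim, the flap just inside its -y wall. Yaw varies 0.7 rad either way.
- lid (a joint): Lid angle, rad: 0 fully shut, 1.57 straight up, starts 1.65 to 1.9 (leaning back past upright, away from the case), stop at 1.95. Stiff hinge (0.85 Nm of friction) that stays where it is left at any angle, so it must be pushed all the way down; up to 7 N near its free edge moves it. The upright flap is in its way.
- lid_hinge (a point): Middle of the lid's hinge line, at case frame (0, 110, 75) mm; the line runs along the case's x.
- lid_edge (a point): Middle of the lid's free edge on its outer face, 226 mm from the hinge. At lid angle a, a point of the outer face r from the hinge is at case y = 110 - r cos a + 5 sin a, z = 75 + r sin a + 5 cos a (mm). Axes of lid_edge, lid_face, lid_hinge: -y from hinge to edge, z out of the outer face (up when shut).
- flap (a joint): Flap angle, rad: 0 folded down flat into the case, 1.57 upright, starts 1.35 to 1.6, stop at 1.65. Stiff hinge (0.2 Nm of friction) that stays where it is left, so it must be pushed all the way down; 2 to 4 N near its edge moves it.
- flap_hinge (a point): Middle of the flap's hinge line, at case frame (0, -98, 56) mm; the line runs along the case's x.
- flap_edge (a point): Middle of the flap's free edge on its front, 110 mm from the hinge. At flap angle a, a point of the front r from the hinge is at case y = -98 + r cos a - 3 sin a, z = 56 + r sin a + 3 cos a (mm); flat, the front is 16 mm below the case's rim. Axes of flap_edge, flap_face, flap_hinge: y from hinge to edge, z out of the front (up when flat).
- hammer: Loose hammer lying in the case along its x under the flap: 210 mm long, wooden handle, steel cylinder head 32 mm thick and 80 mm long. Origin under its middle, at the floor of the case. To be left in place.
- former: Loose turned steel forming die, 48 mm wide, 46 mm tall, standing on the floor of the case near the lid's hinge. Origin under its centre. To be left in place.
- bottle: Loose white plastic bottle, 54 mm wide, 150 mm tall, on the bench on the flap side of the case. Origin under its centre. Bystander.
- tape: Loose tape measure, 65 x 32 x 60 mm, standing on the bench on the hinge side of the case. Origin under its centre. Bystander.
- lid_face (a point): Centre of the lid's grey outer face, the face to push. The lid is a sheet 308 x 226 x 5 mm, about 0.5 kg, with a black board (280 x 195 x 4 mm) lining its inside and a 14 mm lip along its free edge that hangs over the case's -y wall when shut. Fingers pressing outer face and lining at the same time are pinching it.
- flap_face (a point): Centre of the flap's front, the face to push: bright aluminium with five dark round marks, on the case's -y side when upright. The flap is a plate 270 mm wide, 110 mm from hinge to edge, 6 mm thick, 0.18 kg; its back is dark steel and faces the lid when upright. Fingers pressing front and back at the same time are pinching it.
Things that resemble listed ones, but are neither listed nor needed, are in the scene too. Several things have the shape of the hammer; the one meant has the colours described above.

How it is judged:
By the outcome, as a careful person would: the job done as asked, in the order asked, and still so for the second after the job is handed in, with the robot touching nothing.
It also fails if it takes over 61 s, if anything falls off the work surface, if the arm or the gripper's body presses on something with over 40 N, if the wrist force passes 120 N, or if a joint passes its speed limit or range.

ROBOT

A 6-joint arm with a two-finger parallel gripper is mounted at the origin on the work surface. World frame = base frame: x ahead of the robot, y to its left, z up, the work surface at z = 0. Lengths are in m, angles in rad, forces in N, time in s.
With the tool pointing down it reaches from about 0.3 to 0.875 m from the base axis. Payload 6.4 kg.
Tool frame: the origin (TCP) lies between the finger pads; the fingertips stand r.tip_reach ahead of it and the grasp point (between the pads) is the TCP (r.tip_reach is the distance from the TCP to the fingertips, in m); y points along the fingers, x is the direction in which the jaws open and shut, and the axes are right-handed (so a half turn about y gives the same grasp; the last joint's range is limited). The gripper opens to 88 mm and grips with 3 to 60 N. Pads are 18 mm wide; open, the fingers measure 123 mm over their backs; the gripper's body (75 mm by 187 mm) begins 45 mm behind the grasp point.
Start: joints at [0.928, 0.181, 1.607, -0, 1.354, -0.206], TCP at [0.243, 0.521, 0.258] pointing down, gripper open.
Joint ranges: [-2.99, 2.99], [-0.89, 2.07], [0.3, 2.58], [-1.14, 4.28], [0, 2.63], [-3.12, 3.12]. Speed limits (rad/s): [2.57, 2.57, 3.01, 3.14, 3.14, 3.14].

INTERFACE

Orientations are given as a rotation vector (axis times angle).
In Python, from rig import r, capture, camera_model, boxes_of gives the robot as it stands. The module is installed in compiled form; this text tells all that it offers.
- The arm moves only by the tool carry_out, never from a script. Its argument "increments" is a list of rows, each a list of 2 entries, a list of its own where there are three numbers: the shift along the tool's x, y, z in m, then the turn, a rotation vector about the tool's x, y, z in degrees. A call has exactly 5 rows; each row shifts and turns the pose as measured when the row begins, along the tool's axes as they then stand; what a row does not reach is not made up. A row lasts 1/10 s, in which the tool goes at most 50 mm and 8.59 degrees, less where a joint would pass 70% of its speed; a pose out of reach is approached as far as the arm can. A call with a gripper value outside its range is refused whole. "jaw" is the finger opening in m, from 0 to 0.0881, set as the call begins (left out, the last holds). The fingers move at their own pace and stop on an object; "grip_force" is the grip in N (left out, the last holds). Time passes only in rows, so rows that do not move let the fingers close, or fill a call up. It gives the time, the measured TCP pose, the force and the opening at its end, in the units of the state.
- r.observe(): the state, without advancing time (a new reading comes with each control period).
- capture(name): name is "scene" or "top" or "wrist"; returns the picture (384x512x3 uint8, red, green, blue); there is no depth.
- camera_model(name): a dict with "fx", "fy", "cx", "cy" (pixels), "eye" and "rotation" of the camera in the world. Camera axes: x right, y down, z forward; pixel columns grow to the right and rows downward; lengths in m; the calibration is good to about 2 mm. The wrist camera is an equidistant fisheye: a pixel r from the principal point sees the ray r / f radians off the axis. A picture is of the moment at which its call begins: read the wrist's pose just before it. camera_model takes no time and is no camera call; for the wrist camera it gives the pose at the moment of the call.
- r.hand_in(): hands the job in, once; it reports no verdict.
Trained networks look in the newest picture that a camera, given by its name, has taken for a name from the list of things; names that differ only in an ending like _2 or _b are one class to them, and where a whole thing is asked for, a point or a joint stands for the part that bears it (a point fixed in the world has none). Each returns a list of dicts, best first, with "p" (0 to 1); they miss things now and then, are a little off and sometimes report something else, mostly with a low value. They report only what shows in the picture. A call takes as long as a camera call. They do not tell look-alikes from the thing itself.
- boxes_of(name, camera): "at" ([row, column] in pixels, amid what is visible of it).
The state is a dict: "time": time; "q": joint angles; "qvel": joint speeds; "tau": joint torques, N m; "ee_pos": TCP position; "tcp_rot": TCP orientation; "contact_force": force on the tool from outside, world axes, zero at the start; "ft_torque": the same for the moment, N m; "finger_gap": opening from 0.0 (shut) to 1.0 (fully open).
Only numpy, scipy, OpenCV 4.12 (cv2) and the standard library are available. Lean on these libraries where they do the work, as an engineer would, in place of code of your own. Each camera call takes 0.05 s, during which the arm holds its last target.

## Working session

There is one attempt and no reset: what is moved stays moved. The work goes in short steps, Python scripts to look and compute and a tool call to move; the robot and the scene stay as the last step left them, time stands still between calls to the robot, and variables do not carry over. Pictures are saved under pics/ and viewed, and the job is handed in when it is done.

Besides the shell and the picture viewer there is one more tool, called after "Request:" by a JSON object that holds its "api" and its "payload". carry_out: Moves the arm, as the interface text tells. Its arguments: {"type":"object","properties":{"increments":{"type":"array","items":{"type":"array"}},"jaw":{"type":"number"},"grip_force":{"type":"number"}},"required":["increments"]}

```bash
mkdir -p pics; python3 - <<'E'
from rig import r, capture, camera_model, boxes_of
import cv2
print(r.observe(), r.tip_reach)
for n in ["scene","top"]:
    im=capture(n); cv2.imwrite(f"pics/{n}0.png",im[:,:,::-1]); print(n,camera_model(n))
    for t in ["case","lid_edge","lid_face","lid_hinge","flap_edge","flap_face","flap_hinge","hammer","former","bottle","tape"]:
        print(t,[(b["at"],round(b["p"],2)) for b in boxes_of(t,n)][:3])
print(r.observe()["time"])
E
```

```text
{'time': 0.0, 'q': array([ 9.27705642e-01,  1.81493746e-01,  1.60804500e+00, -2.28856140e-05,
        1.35379522e+00, -2.06297547e-01]), 'qvel': array([ 0.00097749, -0.00021999, -0.00053453, -0.00138692,  0.00239021,
        0.00073519]), 'tau': array([-5.20664944e-04, -4.33880889e+01, -3.41842854e+01,  7.01420498e-02,
        3.88039753e-02, -1.35516043e-04]), 'ee_pos': array([0.24291462, 0.5205932 , 0.25681883]), 'tcp_rot': array([-1.38538862, -0.88048288,  0.88314481]), 'contact_force': array([ 0.7939662 ,  0.49087273, -0.44177509]), 'ft_torque': array([-0.04752595, -0.0328113 , -0.00094268]), 'finger_gap': 0.999684074914139} 0.019
scene {'fx': 398.9966612008987, 'fy': 398.9966612008987, 'cx': 250.6854159086697, 'cy': 185.27923299640935, 'eye': array([0.79676195, 0.31775751, 1.01065934]), 'rotation': array([-0.91724465, -2.78181154,  0.62166856])}
case [([173.7, 220.9], 0.74)]
lid_edge [([189.8, 240.7], 0.76)]
lid_face [([188.0, 244.9], 0.73), ([138.6, 195.7], 0.28)]
lid_hinge [([189.8, 240.2], 0.68)]
flap_edge [([139.7, 195.7], 0.87)]
flap_face [([140.5, 196.8], 0.65)]
flap_hinge [([143.4, 196.5], 0.67)]
hammer [([190.6, 243.5], 0.71), ([174.5, 201.9], 0.63), ([140.9, 133.8], 0.57)]
former []
bottle [([98.5, 194.2], 0.88)]
tape [([255.3, 290.3], 0.94), ([189.6, 242.3], 0.46)]
top {'fx': 389.7513835781064, 'fy': 389.7513835781064, 'cx': 259.43264499918536, 'cy': 192.55518127562976, 'eye': array([ 0.41733916, -0.0247579 ,  1.04852951]), 'rotation': array([-2.17083341,  2.12405581, -0.1153549 ])}
case [([176.9, 287.1], 0.87)]
lid_edge [([170.4, 248.0], 0.59), ([220.8, 399.0], 0.23)]
lid_face [([166.0, 251.2], 0.7)]
lid_hinge [([165.1, 250.3], 0.95)]
flap_edge [([181.1, 342.5], 0.67)]
flap_face [([174.2, 341.1], 0.82)]
flap_hinge [([171.9, 344.0], 0.87)]
hammer [([176.8, 316.1], 0.61)]
former [([200.2, 276.5], 0.58)]
bottle [([218.3, 401.0], 0.74)]
tape [([189.8, 196.0], 0.63)]
1.2
```

View pics/scene0.png

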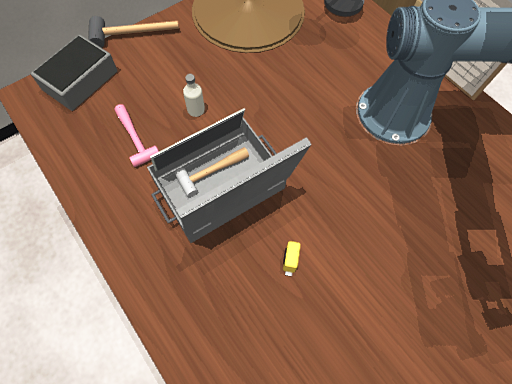

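View pics/top0.png

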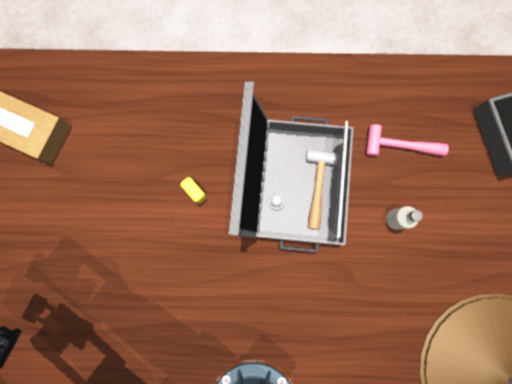

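```bash
python3 - <<'E'
import cv2
a=cv2.imread('pics/top0.png')[60:300,160:440]; cv2.imwrite('pics/top0z.png',cv2.resize(a,None,fx=2.4,fy=2.4,interpolation=cv2.INTER_CUBIC))
a=cv2.imread('pics/scene0.png')[60:300,120:400]; cv2.imwrite('pics/scene0z.png',cv2.resize(a,None,fx=2.4,fy=2.4,interpolation=cv2.INTER_CUBIC))
E
```

```text
(no output)
```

View pics/top0z.png

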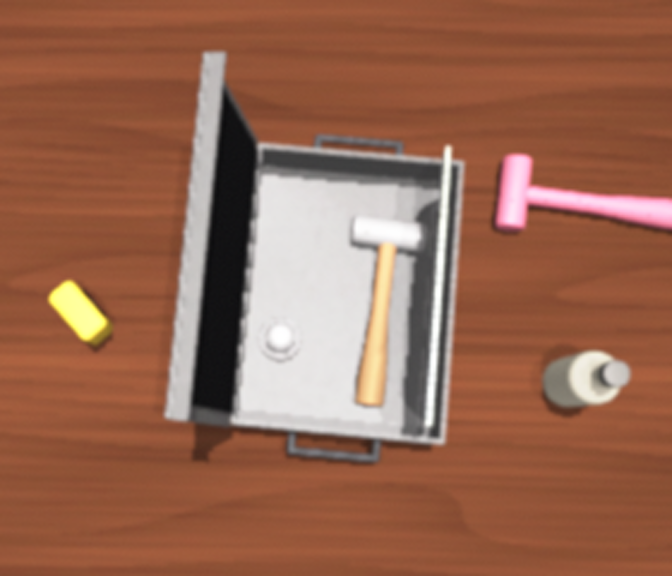

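View pics/scene0z.png

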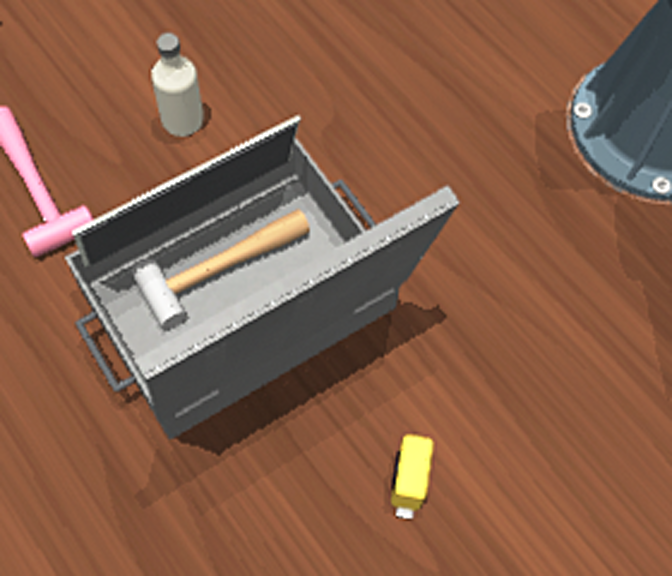

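```bash
cat > h.py <<'E'
import numpy as np
from scipy.spatial.transform import Rotation as R
from scipy.optimize import least_squares
from rig import r,capture,camera_model,boxes_of
import cv2
def proj(n,P):
    c=camera_model(n); M=R.from_rotvec(c["rotation"]).as_matrix()
    p=(np.atleast_2d(P)-c["eye"])@M
    return np.c_[c["fx"]*p[:,0]/p[:,2]+c["cx"],c["fy"]*p[:,1]/p[:,2]+c["cy"]]
def lidpt(x,rr,a,t=5): return [x,110-rr*np.cos(a)+t*np.sin(a),75+rr*np.sin(a)+t*np.cos(a)]
def flappt(x,rr,a,t=3): return [x,-98+rr*np.cos(a)-t*np.sin(a),56+rr*np.sin(a)+t*np.cos(a)]
def W(P,cx,cy,yaw):
    P=np.atleast_2d(P)/1000.; c,s=np.cos(yaw),np.sin(yaw)
    return np.c_[cx+c*P[:,0]-s*P[:,1],cy+s*P[:,0]+c*P[:,1],P[:,2]]
E
python3 - <<'E'
from h import *
z=lambda n,u,v:(n,u/2.4+(160 if n=='top' else 120)-.3,v/2.4+60-.3)
obs=[(z('top',463,160),lambda a,f:[150,-110,75]),(z('top',443,443),lambda a,f:[-150,-110,75]),
(z('top',258,145),lambda a,f:[150,110,75]),
(z('top',203,53),lambda a,f:lidpt(154,226,a)),(z('top',165,418),lambda a,f:lidpt(-154,226,a)),
(z('top',447,147),lambda a,f:flappt(135,110,f,0)),(z('top',430,428),lambda a,f:flappt(-135,110,f,0)),
(z('scene',298,118),lambda a,f:flappt(-135,110,f,0)),(z('scene',76,232),lambda a,f:flappt(135,110,f,0)),
(z('scene',457,195),lambda a,f:lidpt(-154,226,a)),(z('scene',150,375),lambda a,f:lidpt(154,226,a)),
(z('scene',70,258),lambda a,f:[150,-110,75])]
from rig import camera_model as cm
import h
C={n:cm(n) for n in('top','scene')}; h.camera_model=lambda n:C[n]
def res(p):
    return np.concatenate([(proj(o[0],W(g(p[3],p[4]),*p[:3]))[0]-o[1:]) for o,g in obs])
s=least_squares(res,[.45,-.1,0,1.75,1.5],loss='soft_l1')
print(s.x); print(res(s.x).reshape(-1,2).round(1))
h=s.x
# z=0..: bottle, tape, former positions
def ray(n,u,v,zz):
    c=C[n];d=R.from_rotvec(c["rotation"]).apply([(u-c["cx"])/c["fx"],(v-c["cy"])/c["fy"],1]);e=c["eye"];return e+d*(zz-e[2])/d[2]
print('bottle',ray('top',414,215.5,.15),'tape',ray('top',192,188,.06))
E
```

```text
[ 0.57182312 -0.11859636 -0.0685619   1.7464744   1.38462219]
[[-0.5  0.9]
 [ 0.3  0.6]
 [-0.7  0. ]
 [ 0.6  0.5]
 [ 1.1  1.3]
 [ 0.2  0.2]
 [-0.4 -0.9]
 [ 0.5 -0.8]
 [-1.2  0.5]
 [ 1.   1.8]
 [-1.3  1. ]
 [-2.  -0.1]]
bottle [ 0.48530587 -0.36197481  0.15      ] tape [0.55055036 0.16865191 0.06      ]
```

```bash
cat >> h.py <<'E'
CX,CY,YAW=0.5718,-0.1186,-0.0686
def plan(target_mm, o=None):
    """target tip-centre in case mm; returns shift in tool axes (m), turn (deg rotvec tool) """
    o=o or r.observe()
    T=R.from_rotvec(o["tcp_rot"]); Rc=R.from_euler('z',YAW).as_matrix()
    G=np.c_[Rc[:,0],[0,0,-1],Rc[:,1]]
    t=W(target_mm,CX,CY,YAW)[0]+[0,0,.019]
    turn=(T.inv()*R.from_matrix(G)).as_rotvec(degrees=True)
    tip=Rc.T@(o["ee_pos"]-[CX,CY,.019])*1000
    return T.inv().apply(t-o["ee_pos"]),turn,tip
E
python3 - <<'E'
from h import *
o=r.observe();T=R.from_rotvec(o["tcp_rot"]);print(T.as_matrix().round(2))
s,t,tip=plan([0,-140,160]);print(s,t,tip)
E
```

```text
[[ 0.42 -0.   -0.91]
 [ 0.91 -0.    0.42]
 [-0.   -1.    0.  ]]
[-0.57119538  0.07872438 -0.61868303] [ 1.11365030e-03  6.89042813e+01 -2.28860221e-03] [-371.62883915  615.59775229  238.70459072]
```

Request:
{"api": "carry_out", "payload": {"increments": [[[0,-0.03,0],[0,8,0]],[[0,-0.03,0],[0,8,0]],[[0,-0.03,0],[0,8,0]],[[0,-0.03,0],[0,8,0]],[[0,-0.03,0],[0,8,0]]], "jaw": 0}}

```text
time: 1.7
ee_pos: [0.2419, 0.5191, 0.4063]
tcp_rot: [-1.555, -0.315, 0.33]
contact_force: [0.7, 1.0, -0.4]
finger_gap: 0.57
```

Request:
{"api": "carry_out", "payload": {"increments": [[[0,0,0],[0,8,0]],[[0,0,0],[0,8,0]],[[0,0,0],[0,8,0]],[[0,0,0],[0,5,0]],[[0,0,0],[0,0,0]]]}}

```text
time: 2.2
ee_pos: [0.243, 0.5207, 0.4142]
tcp_rot: [-1.569, 0.094, -0.094]
contact_force: [0.7, 0.0, -0.2]
finger_gap: 0.118
```

```bash
python3 - <<'E'
from h import *
print(plan([0,-140,160]),r.observe()['q'].round(2))
E
```

```text
(array([ 0.41003857,  0.23521772, -0.73519189]), array([ 0.00874903, -2.93219123, -0.00707809]), array([-371.86373507,  615.23964383,  395.15220805])) [0.93 0.1  1.39 0.   1.65 1.05]
```

Request:
{"api": "carry_out", "payload": {"increments": [[[0.025,0,-0.043],[0,-3,0]],[[0.025,0,-0.043],[0,0,0]],[[0.025,0,-0.043],[0,0,0]],[[0.025,0,-0.043],[0,0,0]],[[0.025,0,-0.043],[0,0,0]]]}}

```text
time: 2.7
ee_pos: [0.3516, 0.2971, 0.4121]
tcp_rot: [-1.571, 0.032, -0.029]
contact_force: [0.8, 1.0, 0.1]
finger_gap: 0.002
```

Request:
{"api": "carry_out", "payload": {"increments": [[[0.025,0,-0.043],[0,0,0]],[[0.025,0,-0.043],[0,0,0]],[[0.025,0,-0.043],[0,0,0]],[[0.025,0,-0.043],[0,0,0]],[[0.025,0,-0.043],[0,0,0]]]}}

```text
time: 3.2
ee_pos: [0.4681, 0.0755, 0.4132]
tcp_rot: [-1.57, 0.017, -0.02]
contact_force: [0.3, 1.0, 0.4]
finger_gap: 0.004
```

Request:
{"api": "carry_out", "payload": {"increments": [[[0.025,0,-0.043],[0,0,0]],[[0.025,0,-0.043],[0,0,0]],[[0.025,0,-0.043],[0,0,0]],[[0.02,0,-0.043],[0,0,0]],[[0.02,0,-0.043],[0,0,0]]]}}

```text
time: 3.7
ee_pos: [0.5795, -0.1471, 0.4139]
tcp_rot: [-1.57, 0.004, -0.012]
contact_force: [1.4, -0.4, 0.5]
finger_gap: 0.004
```

```bash
python3 - <<'E'
from h import *
print(plan([0,-140,160]),r.observe()['q'].round(2))
E
```

```text
(array([-0.01728734,  0.23471989, -0.11146783]), array([-0.04735386,  3.34974419,  0.26335599]), array([  9.67169532, -27.93798713, 394.87425975])) [-0.45  0.15  1.33  0.    1.65 -0.44]
```

Request:
{"api": "carry_out", "payload": {"increments": [[[-0.003,0,-0.04],[0,3.3,0]],[[-0.003,0,-0.04],[0,0,0]],[[-0.003,0,-0.035],[0,0,0]],[[0,0.03,0],[0,0,0]],[[0,0.04,0],[0,0,0]]]}}

```text
time: 4.2
ee_pos: [0.5673, -0.2756, 0.3453]
tcp_rot: [-1.576, 0.041, -0.059]
contact_force: [0.7, 0.5, -0.3]
finger_gap: 0.005
```

```bash
python3 - <<'E'
from h import *
print(plan([0,-135,145]),r.observe()['q'].round(2))
E
```

```text
(array([-0.00820183,  0.18109556,  0.02288612]), array([0.28277484, 0.3182943 , 0.66476597]), array([   6.22407939, -156.95178106,  326.28989465])) [-0.64  0.24  1.36  0.    1.53 -0.58]
```

Request:
{"api": "carry_out", "payload": {"increments": [[[-0.002,0.04,0.005],[0,0,0.6]],[[-0.002,0.04,0.005],[0,0.3,0]],[[0,0.04,0.005],[0,0,0]],[[0,0.035,0.005],[0,0,0]],[[0,0.018,0.003],[0,0,0]]]}}

```text
time: 4.7
ee_pos: [0.5628, -0.2537, 0.1626]
tcp_rot: [-1.574, 0.047, -0.043]
contact_force: [0.2, 0.5, 0.3]
finger_gap: 0.005
```

```bash
python3 - <<'E'
from h import *
print(plan([0,-135,145]),r.observe()['q'].round(2))
im=capture('wrist'); cv2.imwrite('pics/w1.png',im[:,:,::-1])
im=capture('scene'); cv2.imwrite('pics/s1.png',im[:,:,::-1])
E
```

```text
(array([-0.00023457, -0.00144267,  0.00037168]), array([ 0.20909127,  0.64404217, -0.10835415]), array([   0.23603824, -135.37430014,  143.55824824])) [-0.61  0.37  1.57 -0.    1.2  -0.55]
```

View pics/w1.png

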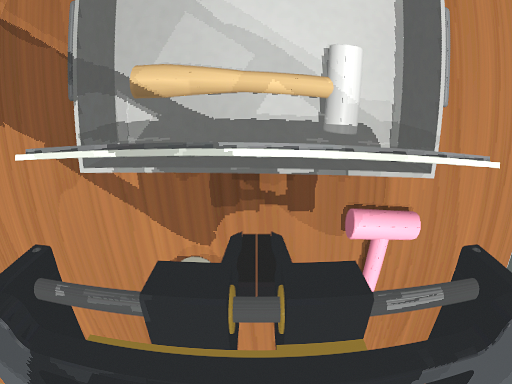

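View pics/s1.png

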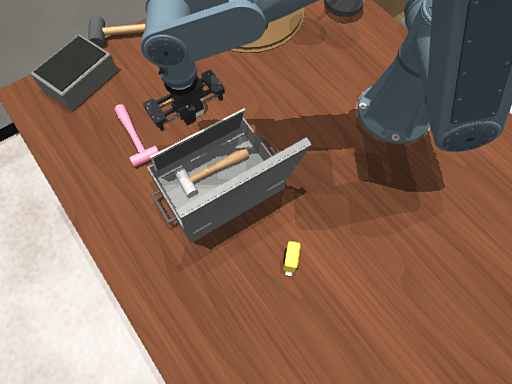

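```bash
python3 - <<'E'
from h import *
prev=np.array([-135.4,143.6])
for a in [1.38,1.2,1.0,.8,.6,.4,.2,.0]:
    p=np.array(flappt(0,88,a)[1:])-[9,0]; print(a,p.round(0),(p-prev).round(0)); prev=p
E
```

```text
1.38 [-93. 143.] [42. -1.]
1.2 [-78. 139.] [15. -4.]
1.0 [-62. 132.] [16. -7.]
0.8 [-48. 121.] [ 14. -10.]
0.6 [-36. 108.] [ 12. -13.]
0.4 [-27.  93.] [  9. -15.]
0.2 [-21.  76.] [  6. -17.]
0.0 [-19.  59.] [  2. -17.]
```

Request:
{"api": "carry_out", "payload": {"increments": [[[0,0,0.02],[0,0.6,0]],[[0,0.001,0.02],[0,0,0]],[[0,0.003,0.012],[0,0,0]],[[0,0.005,0.012],[0,0,0]],[[0,0.005,0.012],[0,0,0]]]}}

```text
time: 5.3
ee_pos: [0.5701, -0.1786, 0.1533]
tcp_rot: [-1.58, 0.048, -0.054]
contact_force: [-0.6, -2.9, -1.0]
finger_gap: 0.007
```

```bash
python3 - <<'E'
from h import *
print(plan([0,-48,121]),r.observe()['contact_force'])
im=capture('scene'); cv2.imwrite('pics/s2.png',cv2.resize(im[60:300,120:400,::-1],None,fx=2.4,fy=2.4))
E
```

```text
(array([-0.00240886,  0.01321358,  0.01208446]), array([0.54583815, 0.20674151, 0.22021114]), array([  2.40119629, -59.94931435, 134.3373039 ])) [-0.62514489 -2.86716822 -1.0025577 ]
```

View pics/s2.png

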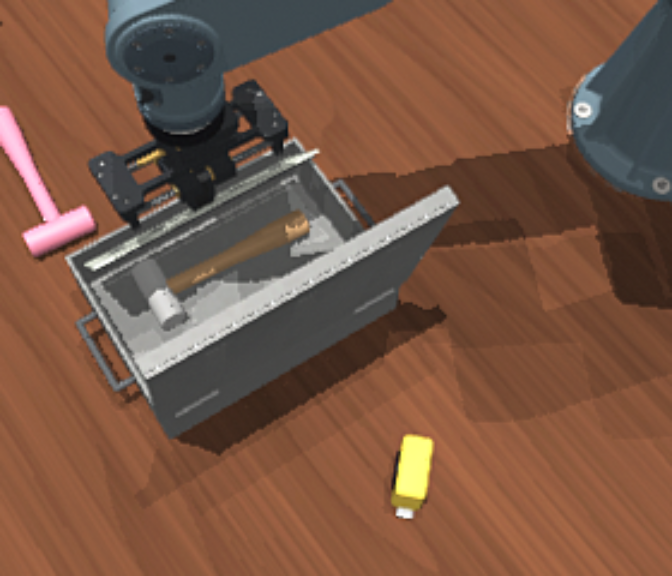

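Request:
{"api": "carry_out", "payload": {"increments": [[[0,0.013,0.012],[0,0,0]],[[0,0.014,0.012],[0,0,0]],[[0,0.015,0.009],[0,0,0]],[[0,0.016,0.006],[0,0,0]],[[0,0.012,0.002],[0,0,0]]]}}

```text
time: 5.85
ee_pos: [0.5743, -0.1319, 0.0785]
tcp_rot: [-1.579, 0.044, -0.055]
contact_force: [0.2, -0.6, 0.9]
finger_gap: 0.008
```

```bash
python3 - <<'E'
from h import *
print(plan([0,-19,59]),r.observe()['contact_force'])
E
```

```text
(array([-0.00342598,  0.00049862, -0.00588488]), array([0.49620955, 0.32844988, 0.38791523]), array([  3.38889348, -13.0913865 ,  59.47062428])) [ 0.24882604 -0.57924184  0.89241241]
```

Press down gently until force rises.

Request:
{"api": "carry_out", "payload": {"increments": [[[0,0.002,0],[0,0,0]],[[0,0.002,0],[0,0,0]],[[0,0.002,0],[0,0,0]],[[0,0.002,0],[0,0,0]],[[0,0.002,0],[0,0,0]]]}}

```text
time: 6.35
ee_pos: [0.5745, -0.1319, 0.0781]
tcp_rot: [-1.582, 0.046, -0.049]
contact_force: [-9.3, 1.4, 22.8]
finger_gap: 0.006
```

```bash
python3 - <<'E'
from h import *
print(plan([0,-19,59]),r.observe()['contact_force'])
im=capture('scene'); cv2.imwrite('pics/s3.png',cv2.resize(im[60:300,120:400,::-1],None,fx=2.4,fy=2.4))
im=capture('wrist'); cv2.imwrite('pics/w3.png',im[:,:,::-1])
E
```

```text
(array([-0.00366548,  0.00017477, -0.00585827]), array([0.6445722 , 0.48299817, 0.1140764 ]), array([  3.6156645 , -13.1094078 ,  59.11593246])) [-9.28359111  1.39266103 22.79115978]
```

View pics/s3.png

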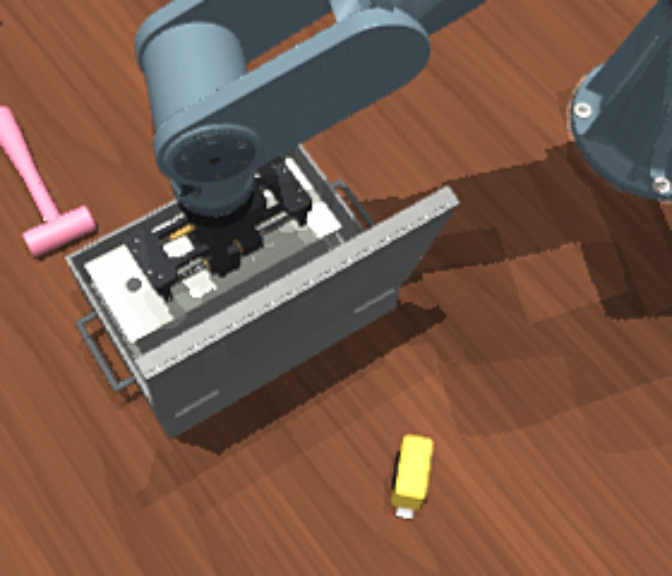

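View pics/w3.png

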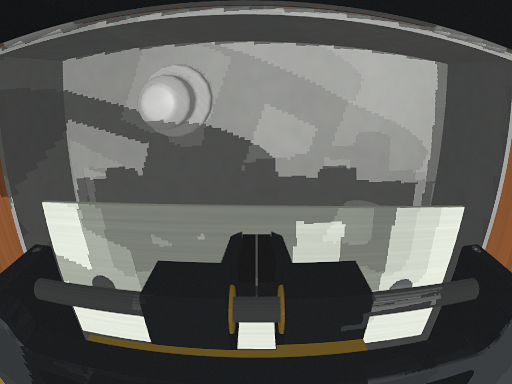

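Request:
{"api": "carry_out", "payload": {"increments": [[[0,-0.03,0],[0,0,0]],[[0,-0.05,0],[0,0,0]],[[0,-0.05,0],[0,0,0]],[[0,-0.05,0],[0,0,0]],[[0,-0.05,0],[0,0,0]]]}}

```text
time: 6.95
ee_pos: [0.5695, -0.1259, 0.3017]
tcp_rot: [-1.57, 0.064, -0.032]
contact_force: [1.0, -0.5, 0.1]
finger_gap: 0.005
```

Request:
{"api": "carry_out", "payload": {"increments": [[[0,-0.05,0],[0,0.5,0]],[[-0.003,-0.03,0],[0.6,0,0]],[[0,0,0.045],[0,0,0]],[[0,0,0.045],[0,0,0]],[[0,0,0.045],[0,0,0]]]}}

```text
time: 7.45
ee_pos: [0.5808, 0.0074, 0.3909]
tcp_rot: [-1.562, 0.069, -0.057]
contact_force: [0.4, 0.6, 0.3]
finger_gap: 0.007
```

```bash
python3 - <<'E'
from h import *
print(plan([0,195,265]),r.observe()['contact_force'])
im=capture('top'); cv2.imwrite('pics/t4.png',im[:,:,::-1])
E
```

```text
(array([-0.00026677,  0.10743458,  0.06788731]), array([-0.41853713, -0.66250314, -0.47108888]), array([3.58525080e-01, 1.26326097e+02, 3.71933215e+02])) [0.35117667 0.56344701 0.33774911]
```

View pics/t4.png

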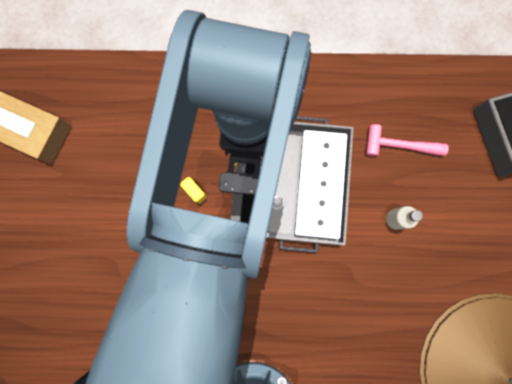

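Request:
{"api": "carry_out", "payload": {"increments": [[[0,0,0.04],[0,-0.6,0]],[[0,0,0.035],[0,0,0]],[[0,0.03,0],[0,0,0]],[[0,0.03,0],[0,0,0]],[[0,0.03,0],[0,0,0]]]}}

```text
time: 8.0
ee_pos: [0.587, 0.0986, 0.2992]
tcp_rot: [-1.556, 0.047, -0.042]
contact_force: [0.4, -0.5, -0.6]
finger_gap: 0.008
```

```bash
python3 - <<'E'
from h import *
print(plan([0,195,265]),r.observe()['contact_force'],r.observe()['q'])
im=capture('wrist'); cv2.imwrite('pics/w5.png',im[:,:,::-1])
im=capture('scene'); cv2.imwrite('pics/s5.png',im[:,:,::-1])
E
```

```text
(array([-0.00050418,  0.01483037, -0.02289264]), array([-0.82176711,  0.67402145, -0.21036221]), array([  0.29114935, 217.68227653, 280.1557453 ])) [ 0.44774671 -0.47242736 -0.64075595] [-0.04012381  0.19422969  1.50714248  0.01453922  1.44358054  0.01484318]
```

View pics/w5.png

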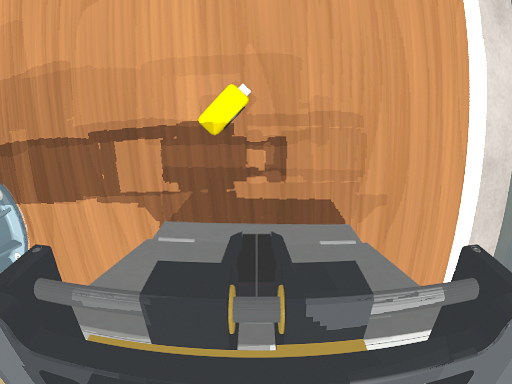

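View pics/s5.png

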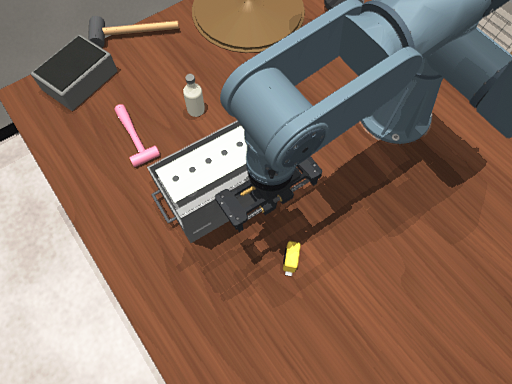

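```bash
python3 - <<'E'
from h import *
prev=np.array([160,265])
for a in np.r_[np.arange(1.5,-.01,-.1)]:
    p=np.array(lidpt(0,195,a)[1:])+[9,0]; print(a.round(2),p.round(0),(p-prev).round(0)); prev=p
E
```

```text
1.5 [110. 270.] [-50.   5.]
1.4 [ 91. 268.] [-19.  -2.]
1.3 [ 72. 264.] [-19.  -4.]
1.2 [ 53. 259.] [-19.  -6.]
1.1 [ 35. 251.] [-18.  -8.]
1.0 [ 18. 242.] [-17.  -9.]
0.9 [  2. 231.] [-16. -11.]
0.8 [-13. 218.] [-15. -12.]
0.7 [-27. 204.] [-14. -14.]
0.6 [-39. 189.] [-12. -15.]
0.5 [-50. 173.] [-11. -16.]
0.4 [-59. 156.] [ -9. -17.]
0.3 [-66. 137.] [ -7. -18.]
0.2 [-71. 119.] [ -5. -19.]
0.1 [-75.  99.] [ -3. -19.]
-0.0 [-76.  80.] [ -1. -19.]
```

Request:
{"api": "carry_out", "payload": {"increments": [[[0,0.015,0],[-0.8,0,0]],[[0,0,-0.025],[0,0.6,0]],[[0,0,-0.02],[0,0,0]],[[0,0,-0.015],[0,0,0]],[[0,0,-0.015],[0,0,0]]]}}

```text
time: 8.6
ee_pos: [0.5807, 0.0241, 0.2808]
tcp_rot: [-1.569, 0.06, -0.042]
contact_force: [-0.4, 4.8, 3.8]
finger_gap: 0.006
```

```bash
python3 - <<'E'
from h import *
print(plan([0,122,270]),r.observe()['contact_force'])
E
```

```text
(array([ 0.00072613, -0.00824259, -0.02092423]), array([-0.06937237,  0.19594988, -0.65235041]), array([ -0.89135882, 142.93142621, 261.79195296])) [-0.40843075  4.81822575  3.75731215]
```

Request:
{"api": "carry_out", "payload": {"increments": [[[0,-0.002,-0.015],[0,0,0]],[[0,-0.002,-0.015],[0,0,0]],[[0,0,-0.015],[0,0,0]],[[0,0.002,-0.015],[0,0,0]],[[0,0.002,-0.015],[0,0,0]]]}}

```text
time: 9.1
ee_pos: [0.575, -0.0547, 0.2798]
tcp_rot: [-1.565, 0.06, -0.041]
contact_force: [1.7, 4.3, -1.5]
finger_gap: 0.006
```

```bash
python3 - <<'E'
from h import *
print(plan([0,72,264]),r.observe()['contact_force'])
im=capture('scene'); cv2.imwrite('pics/s6.png',im[:,:,::-1])
E
```

```text
(array([ 0.00117748, -0.00320152,  0.00803078]), array([-0.2665711 ,  0.25348018, -0.72591081]), array([ -1.18268052,  63.97895042, 260.77609011])) [ 1.66673992  4.28505168 -1.50371043]
```

View pics/s6.png

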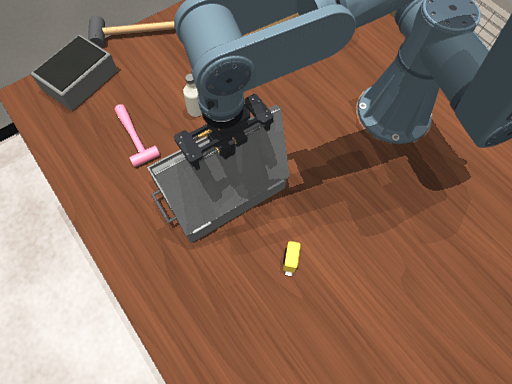

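Request:
{"api": "carry_out", "payload": {"increments": [[[0,0.006,-0.018],[0,0,0]],[[0,0.008,-0.018],[0,0,0]],[[0,0.009,-0.017],[0,0,0]],[[0,0.01,-0.016],[0,0,0]],[[0,0.012,-0.014],[0,0,0]]]}}

```text
time: 9.65
ee_pos: [0.5692, -0.1451, 0.2343]
tcp_rot: [-1.568, 0.059, -0.044]
contact_force: [0.1, 2.7, 1.4]
finger_gap: 0.008
```

```bash
python3 - <<'E'
from h import *
print(plan([0,-13,218]),r.observe()['contact_force'])
E
```

```text
(array([ 0.0007528 , -0.00269718,  0.01360591]), array([-0.07999013,  0.17530199, -0.5471463 ]), array([ -0.73698716, -26.60441237, 215.29094053])) [0.09759228 2.69504274 1.40142464]
```

Request:
{"api": "carry_out", "payload": {"increments": [[[0,0.015,-0.011],[0,0,0]],[[0,0.016,-0.01],[0,0,0]],[[0,0.016,-0.009],[0,0,0]],[[0,0.017,-0.008],[0,0,0]],[[0,0.018,-0.006],[0,0,0]]]}}

```text
time: 10.15
ee_pos: [0.5652, -0.1975, 0.1475]
tcp_rot: [-1.575, 0.059, -0.047]
contact_force: [0.6, 1.9, 1.7]
finger_gap: 0.007
```

```bash
python3 - <<'E'
from h import *
print(plan([0,-71,119]),r.observe()['contact_force'])
im=capture('scene'); cv2.imwrite('pics/s7.png',im[:,:,::-1])
E
```

```text
(array([0.00123711, 0.00945885, 0.00820689]), array([ 0.27801846,  0.05025701, -0.41245308]), array([ -1.16166977, -79.16192945, 128.50719444])) [0.55387069 1.93240157 1.6562067 ]
```

View pics/s7.png

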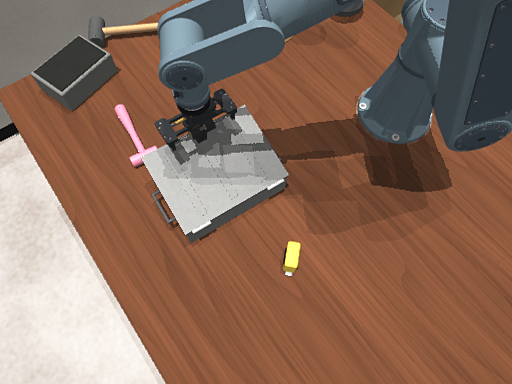

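Request:
{"api": "carry_out", "payload": {"increments": [[[0,0.016,-0.002],[0,0,0]],[[0,0.016,-0.001],[0,0,0]],[[0,0.01,0],[0,0,0]],[[0,0.004,0],[0,0,0]],[[0,0.002,0],[0,0,0]]]}}

```text
time: 10.7
ee_pos: [0.5631, -0.2042, 0.0994]
tcp_rot: [-1.576, 0.063, -0.044]
contact_force: [-7.0, 4.7, 14.1]
finger_gap: 0.007
```

```bash
python3 - <<'E'
from h import *
print(plan([0,-76,80]),r.observe()['contact_force'])
E
```

```text
(array([0.00284892, 0.00025729, 0.00995345]), array([ 0.37815225,  0.00078641, -0.68177383]), array([ -2.84513286, -85.95145777,  80.35685933])) [-6.97615287  4.74133021 14.12699892]
```

Contact at the stop, as expected at z = 80. One firmer press, then clear.

Request:
{"api": "carry_out", "payload": {"increments": [[[0,0.003,0],[0,0,0]],[[0,0.003,0],[0,0,0]],[[0,0.003,0],[0,0,0]],[[0,0,0],[0,0,0]],[[0,0,0],[0,0,0]]]}}

```text
time: 11.2
ee_pos: [0.5637, -0.2049, 0.1011]
tcp_rot: [-1.58, 0.061, -0.042]
contact_force: [0.5, -0.1, 0.5]
finger_gap: 0.004
```

Request:
{"api": "carry_out", "payload": {"increments": [[[0,-0.02,0],[0,0,0]],[[0,-0.05,0],[0,0,0]],[[0,-0.05,0],[0,0,0]],[[0,-0.05,0],[0,0,0]],[[0,-0.05,0],[0,0,0]]]}}

```text
time: 11.7
ee_pos: [0.5622, -0.2019, 0.3156]
tcp_rot: [-1.572, 0.076, -0.027]
contact_force: [1.0, -0.4, -0.5]
finger_gap: 0.006
```

Request:
{"api": "carry_out", "payload": {"increments": [[[-0.03,0,0.04],[0,0,0]],[[-0.03,0,0.04],[0,0,0]],[[-0.03,0,0.04],[0,0,0]],[[-0.03,0,0.04],[0,0,0]],[[-0.03,0,0.04],[0,0,0]]]}}

```text
time: 12.2
ee_pos: [0.43, 0.0036, 0.3261]
tcp_rot: [-1.584, 0.068, -0.05]
contact_force: [1.1, 0.5, -0.3]
finger_gap: 0.008
```

Request:
{"api": "carry_out", "payload": {"increments": [[[-0.02,0,0.045],[0,0,0]],[[-0.02,0,0.045],[0,0,0]],[[-0.02,0,0.045],[0,0,0]],[[-0.02,0,0.045],[0,0,0]],[[0,0,0.02],[0,0,0]]]}}

```text
time: 12.7
ee_pos: [0.36, 0.214, 0.3236]
tcp_rot: [-1.584, 0.065, -0.055]
contact_force: [0.5, -0.5, -0.6]
finger_gap: 0.003
```

```bash
python3 - <<'E'
from h import *
for n in('scene','top'):
    im=capture(n)[:,:,::-1].copy()
    cv2.imwrite(f'pics/{n}9.png',im)
    a={'scene':im[60:300,120:400],'top':im[60:300,160:440]}[n]
    cv2.imwrite(f'pics/{n}9z.png',cv2.resize(a,None,fx=2.4,fy=2.4,interpolation=cv2.INTER_CUBIC))
    off=120 if n=='scene' else 160
    for x in(-154,154): print(n,x,((proj(n,W([lidpt(x,226,0),lidpt(x,226,.05),lidpt(x,0,0)],CX,CY,YAW))-[off,60])*2.4).round(0).tolist())
print(r.observe()['contact_force'],r.observe()['time'])
E
```

```text
scene -154 [[295.0, 129.0], [295.0, 123.0], [405.0, 273.0]]
scene 154 [[58.0, 252.0], [56.0, 248.0], [157.0, 418.0]]
top -154 [[450.0, 448.0], [451.0, 448.0], [229.0, 428.0]]
top 154 [[468.0, 157.0], [470.0, 154.0], [256.0, 139.0]]
[-0.18064443 -1.25827782 -0.89017191] 12.8
```

View pics/scene9z.png

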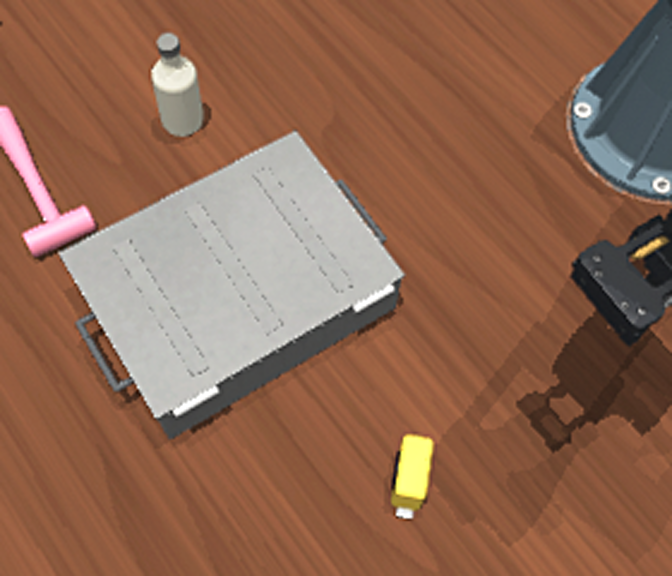

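View pics/top9z.png

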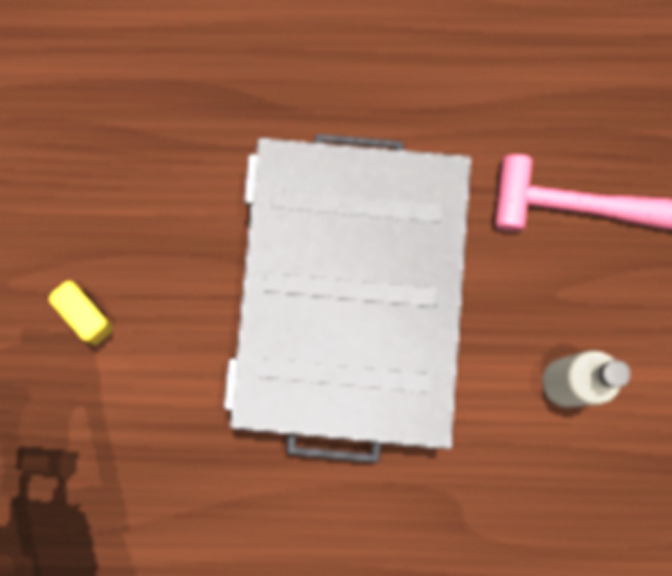

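```bash
python3 - <<'E'
from rig import r
print(r.hand_in())
E
```

```text
the job is handed in; nothing more can be done
None
```

I closed the case: the flap was folded flat over the hammer first, then the lid was pushed fully shut. The arm is clear and the job is handed in. I pushed with the closed fingers only and picked nothing up. The job was handed in at about 12.8 s of the 61 s allowed.

- **Flap:** the fingertips stopped at z = 59.1 mm (59 expected when flat), holding 23 N. The top view then showed it flat, with all five marks visible.
- **Lid:** the fingertips stopped at z = 80.4 mm (80 expected when shut) with about 14 N, well above the 4.5 N needed to move the hinge there. In the final pictures the lid's corners match the shut position to within about 2 pixels.
- **Surroundings:** the bottle, tape measure and pink hammer look unmoved in both views, and the contact force is near zero. The hammer and former can't be seen now that the lid is shut. The former was standing upright in its place after the flap went down.

I tried a firmer second press on the lid, but it left no lasting force: the reading was about 0.5 N when it ended. The evidence that the lid is shut is therefore the first press and the pictures.

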